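# Start the second cap bolt of a shaft clamp

### The arm

A 6-joint arm with a two-finger parallel gripper is mounted at the origin on a cart in front of the work surface, level with it; the furniture and walls round the work are solid. World frame = base frame: x ahead of the robot, y to its left, z up, the work surface at z = 0. Lengths are in m, angles in degrees, forces in N, time in s.
With the tool pointing down it reaches from about 0.35 to 0.875 m from the base axis. Payload 4.2 kg.
Tool frame: the origin (TCP) lies on the front face of the gripper's body, between the roots of the fingers; the fingertips stand finger_overhang ahead of it and the grasp point (between the pads) lies 51 mm ahead of it (finger_overhang is the distance from the TCP to the fingertips, in m); z points along the fingers, y is the line along which they close (so a half turn about z gives the same grasp; the last joint's range is limited). The gripper opens to 87 mm and grips with 3 to 60 N. Pads are 19 mm wide; open, the fingers measure 117 mm over their backs; the gripper's body (75 mm by 190 mm) begins 51 mm behind the grasp point.
Start: joints at [-60.814, 22.042, 0.453, 0, -68.411, -14.817], TCP at [0.155, -0.605, 0.292] pointing down, gripper open.
Joint ranges: [-179.83, 179.83], [-69.29, 118.12], [-61.27, 80.66], [-181.25, 117.63], [-171.15, -9.14], [-177.46, 177.46]. Speed limits (degrees/s): [159.86, 159.86, 180, 180, 180, 180].

### API

Orientations are given as a 3x3 rotation matrix whose columns are the frame's x, y, z axes.
In Python, from station import sense, capture, camera_model, finish_job, finger_overhang gives the robot as it stands. The module is installed in compiled form; this text tells all that it offers.
- The arm moves only by the tool jog_arm, never from a script. Its argument "rows" is a list that holds one entry, the list of rows, each a list of 4 numbers: the shift along the tool's x, y, z in m, then the turn about the tool's z in rad. A call has 1 to 20 rows; each row shifts and turns the commanded pose from where the row before left it, along the tool's axes as they then stand; what a row does not reach is not made up. A row lasts 1/8 s, in which the tool goes at most 62.5 mm and 10.7 degrees, less where a joint would pass 70% of its speed; a pose out of reach is approached as far as the arm can. A call is refused whole if a number of a shift passes 0.0625 or a number of a turn 0.188, either way. A call with a gripper value outside its range is refused whole. "claw" is the opening, from 0 (shut) to 1 (fully open), set as the call begins (left out, the last holds). The fingers move at their own pace and stop on an object; the grip force is fixed at half the most. Time passes only in rows, so rows that do not move let the fingers close. It gives the time, the measured TCP pose, the force, the opening and the grip force at its end, in the units of the state.
- sense(): the state, without advancing time (a new reading comes with each control period).
- capture(name): name is "scene" or "top"; returns the picture (384x512x3 uint8, red, green, blue); there is no depth.
- camera_model(name): a dict with "fovy" (degrees; the focal length in pixels is half the picture's height over the tangent of half this angle, whatever the lens; pixels are square), "cx", "cy" (the principal point, pixels), "eye" and "rotation" of the camera in the world. Camera axes: x right, y down, z forward; pixel columns grow to the right and rows downward; lengths in m; the calibration is good to about 2 mm. A picture is of the moment at which its call begins. camera_model takes no time and is no camera call.
- finish_job(): hands the job in; it is judged then, once.
The state is a dict: "time_s": time; "joints": joint angles; "joint_velocities": joint speeds; "effort": joint torques, N m; "tcp_pos": TCP position; "ee_rot": TCP orientation; "wrist_force": force on the tool from outside, world axes, zero at the start; "moment": the same for the moment, N m; "gripper_width": opening from 0.0 (shut) to 1.0 (fully open); "gripper_force": force on a finger pad.
Only numpy, scipy, OpenCV 4.12 (cv2) and the standard library are available. Lean on these libraries where they do the work, as an engineer would, in place of code of your own. Each camera call takes 0.05 s, during which the arm holds its last target. There are 200 camera calls.

### The job

One wing bolt of the shaft clamp on the bench is already screwed home; the other only stands loose in its hole, its wing head about 20 mm higher. Turn the loose, higher bolt backward (counter-clockwise seen from above) until it drops onto its thread, then turn it forward (clockwise) one full turn from that point, so that it has started, and finish while still holding its wing head between the fingers, at that angle: do not let go. Leave the bolt that is home and the small things lying around alone.

Things in the scene. Friction and masses are not known exactly. Their poses are not given: they have to be found in the camera images.
- clamp: Split shaft clamp of bare aluminium, fixed to the bench at any yaw. Foot 78 x 176 x 12 mm, body and cap 52 x 152 mm, cap top 50 mm high. A steel rod 16 mm thick, 170 mm long, runs through it along its x axis at height 36 mm, under a round hump, top 57 mm. Origin: centre of the underside; z up. The bolts stand on its y axis: the loose one at y = +55 mm, the one that is home at y = -55 mm.
- washer (a point): Centre of the top of the steel washer (26 mm across) under the loose bolt, 52 mm above the bench, on the bolt's axis. At the start the underside of the wing is about 23 mm above it, after the job about 12 mm; between is only the steel shank, 10 mm thick.
- bolt_head (a point): Centre of the loose bolt's wing head, on the bolt's axis, halfway up the wing; about 86 mm above the bench at the start, 76 mm after the job. The wing is an upright black plastic bar 44 mm long (the point's y axis), 12 mm thick (x axis), 24 mm high (z, up), edges rounded.
- wing_end (a point): One end of that wing, 22 mm from the bolt's axis, halfway up. The bolt weighs 0.16 kg and rises and falls freely with its thread, but not while it is clamped tight at one height: fingers held 2 to 4 mm wider than the wing turn it while it rides up and down between them; a bolt let go falls onto its thread by itself.
- bolt_turn (a joint): Angle of the loose bolt, rad, growing clockwise seen from above (forward, screwing in). 0 is where the thread drops. Starts at 0.7 to 2.0. At 0 and each half turn from it the wing points along the clamp's y axis, in line with both bolts. The bolt falls just past 0 (by about -0.15). Range -2.6 to 8.5; one turn forward of the drop is 6.28. About 0.02 N m of friction keeps it where it is left.
- bolt_drop (a joint): How far the loose bolt has gone down, m. 0: its thread stands on the very edge of the thread in the hole. Two-start thread, lead 8 mm a turn: turning backward first raises the bolt slowly to about 0, at the drop it falls 4 mm, to about 0.004, and each forward turn from there takes it 8 mm farther down, so about 0.012 after one turn.
- home_head (a point): Centre of the wing head of the other bolt, alike in shape and size but screwed home: 64 mm above the bench, its underside on the washer. To be left alone.
- home_wing_tip (a point): End of the wing of the bolt that is home, 22 mm from its axis along the wing.
- hex_key: Bystander: grey steel hex key, 28 x 94 x 7 mm, lying loose on the bench; to be left alone. Origin: centre of its underside.
- spanner: Bystander: steel spanner, 20 x 137 x 4 mm, lying loose on the bench; to be left alone. Origin: centre of its underside.
- gear: Bystander: orange printed gear, 40 x 41 x 9 mm, lying loose on the bench; to be left alone. Origin: centre of its underside.
- memory_stick: Bystander: memory stick, 16 x 54 x 8 mm, lying loose on the bench; to be left alone. Origin: centre of its underside.
- caliper: Bystander: digital caliper, 72 x 200 x 17 mm, lying loose on the bench; to be left alone. Origin: centre of its underside.
- brass_brush: Bystander: brass brush with a wooden handle, 150 x 14 x 22 mm, lying loose on the bench; to be left alone. Origin: centre of its underside.
Things that resemble listed ones, but are neither listed nor needed, are in the scene too. What is meant by the clamp is not blue or pink, and is the larger of those in its own colour.

How it is judged (in metres and radians):
On the way, in this order (a step that is already met when the one before it is completed fails the run):
1. the loose bolt has been turned backward and has dropped onto its thread (value of joint bolt_turn below 0.15 rad and value of joint bolt_drop above 0.0028 m), for 0.1 s.
2. it has been turned forward one full turn from the drop (give or take an eighth) and has gone down with its thread (value of joint bolt_turn between 5.5 and 7.07 rad and value of joint bolt_drop between 0.01 and 0.0145 m), for 0.1 s.
At the end, for the whole second after the job is handed in: The loose bolt stands one full turn (within an eighth of a turn, 5.5 to 7.07 rad) forward of the drop, 10 to 14.5 mm down, turning no more, and the fingers still hold its wing head with more than 3 N, the grasp point within 28 mm of the head's centre (all of step 2 and contact force between the fingers and bolt_turn above 3 N and distance between the grasp point and bolt_head below 0.028 m and velocity of joint bolt_turn between -0.1 and 0.1 rad/s); the arm keeps its last pose, push and grip.
It fails at once if the bolt that is home is turned or knocked (wing tip moved more than 4 mm) (distance of home_wing_tip from where it was at the start of the episode above 0.004 m).
It fails at once if a small thing lying around is pushed more than 20 mm (distance of any of hex_key, spanner, gear, memory_stick, caliper, brass_brush from where it was at the start of the episode above 0.02 m).
It also fails if it takes over 66 s, if anything falls off the work surface, if the arm or the gripper's body presses on something with over 40 N, if the wrist force passes 120 N, or if a joint passes its speed limit or range.

## Working session

There is one attempt and no reset: what is moved stays moved. The work goes in short steps, Python scripts to look and compute and a tool call to move; the robot and the scene stay as the last step left them, time stands still between calls to the robot, and variables do not carry over. Pictures are saved under pics/ and viewed, at most 10 in all, crops included, and the job is handed in when it is done.

Besides the shell and the picture viewer there is one more tool, called after ">>>" as name(argument=value, ...) on one line, values as JSON. jog_arm: Moves the arm, as the interface text tells. Its arguments: {"type":"object","properties":{"rows":{"type":"array"},"claw":{"type":"number"}},"required":["rows"]}

```bash
mkdir -p pics; python3 - <<'E'
from station import *
import cv2
for n in("scene","top"):
    cv2.imwrite(f"pics/{n}0.png",capture(n)[:,:,::-1]); print(n,camera_model(n))
s=sense();print(finger_overhang,s)
E
```

```text
scene {'fovy': 42.80063165246232, 'cx': 254.09063687280903, 'cy': 188.50152937485785, 'eye': array([-0.34991726, -1.06597892,  1.13346293]), 'rotation': array([[ 0.73146999, -0.4153522 ,  0.54077186],
       [-0.68155695, -0.42118823,  0.59839836],
       [-0.02077933, -0.80627726, -0.59117273]])}
top {'fovy': 48.45184451267288, 'cx': 256.78530803117286, 'cy': 189.62424014913648, 'eye': array([0.41743069, 0.01987117, 1.447134  ]), 'rotation': array([[ 0.02035477, -0.99177009,  0.1264032 ],
       [-0.99967623, -0.0221198 , -0.01257543],
       [ 0.01526795, -0.1261063 , -0.99189923]])}
0.0697 {'time_s': 0.1, 'joints': array([-6.08125241e+01,  2.20870855e+01,  3.86775600e-01, -2.41763211e-02,
       -6.84125227e+01, -1.48145918e+01]), 'joint_velocities': array([ 0.04268804, -0.22664434,  0.17513554,  0.05447719,  0.00230339,
       -0.04061798]), 'effort': array([-7.25987848e-04, -3.91689885e+01,  1.87935287e+01,  4.23192322e+00,
        1.34330380e-02, -7.44675822e-05]), 'tcp_pos': array([ 0.15503884, -0.60504265,  0.29125844]), 'ee_rot': array([[-9.68739331e-01, -2.48080083e-01, -6.17810296e-04],
       [-2.48080821e-01,  9.68737455e-01,  1.91056946e-03],
       [ 1.24521744e-04,  2.00411066e-03, -9.99997984e-01]]), 'wrist_force': array([-0.28343899, -0.53524021, -0.56672537]), 'moment': array([ 0.02667579,  0.0217148 , -0.01500521]), 'gripper_force': 0.0, 'gripper_width': 0.9999367712650771}
```

View pics/scene0.png

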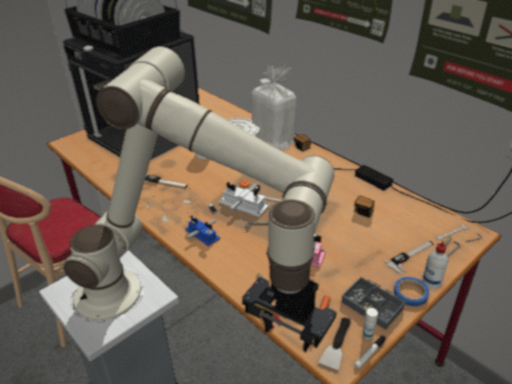

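View pics/top0.png

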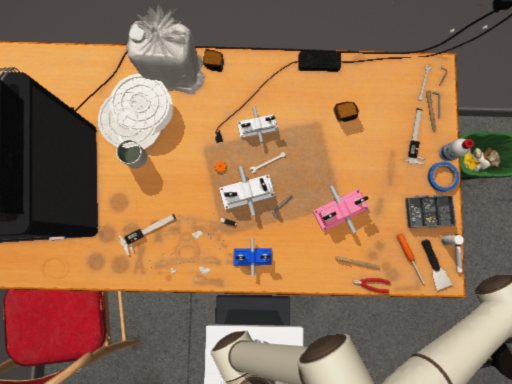

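The scene shows four clamps. In the top view they sit at: large silver (247,193), smaller silver (258,127), blue (252,258) and pink (341,210). By the description I choose the large silver one, and I'll check it in a crop.

```bash
cat > h.py <<'E'
import numpy as np, cv2
from station import *
def ray(n,u,v):
    c=camera_model(n);f=192/np.tan(np.radians(c["fovy"])/2)
    return np.array(c["eye"]),np.array(c["rotation"])@np.array([(u-c["cx"])/f,(v-c["cy"])/f,1])
def onz(n,u,v,z):
    e,d=ray(n,u,v);return e+d*(z-e[2])/d[2]
def proj(n,p):
    c=camera_model(n);f=192/np.tan(np.radians(c["fovy"])/2)
    q=np.array(c["rotation"]).T@(np.array(p)-c["eye"]);return np.array([c["cx"]+f*q[0]/q[2],c["cy"]+f*q[1]/q[2]])
E
python3 - <<'E'
from h import *
a=cv2.imread("pics/top0.png")[160:225,205:290];b=cv2.imread("pics/scene0.png")[165:230,205:290]
cv2.imwrite("pics/crop1.png",np.hstack([cv2.resize(a,(398,304),interpolation=2),cv2.resize(b,(398,304),interpolation=2)]))
print(onz("top",247,193,.05))
E
```

```text
[0.58354034 0.03418297 0.05      ]
```

View pics/crop1.png

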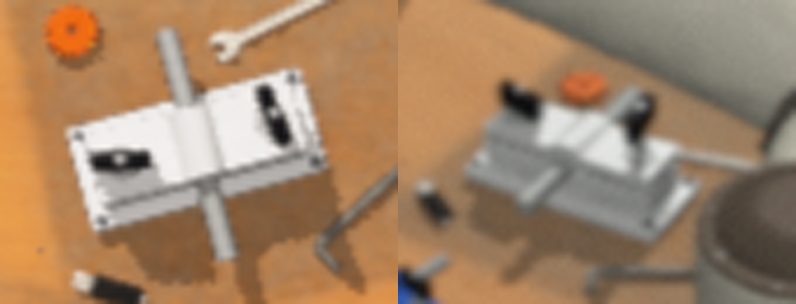

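```bash
python3 - <<'E'
from h import *
pts={}
for n,boxes in (("top",((222,186,240,202),(258,175,270,194))),("scene",((224,179,238,193),(249,180,262,202)))):
    im=cv2.imread(f"pics/{n}0.png")
    for i,(x0,y0,x1,y1) in enumerate(boxes):
        m=(im[y0:y1,x0:x1].max(2)<75).astype(np.uint8)
        k,l,st,c=cv2.connectedComponentsWithStats(m,connectivity=8);j=1+st[1:,4].argmax()
        ys,xs=np.where(l==j);P=np.c_[xs+x0,ys+y0].astype(float)
        w,v=np.linalg.eigh(np.cov(P.T));pts[n,i]=P.mean(0);print(n,i,P.mean(0),len(P),st[j],v[:,1],w**.5)
for i in(0,1):
    e,d=ray("top",*pts["top",i]);f,g=ray("scene",*pts["scene",i])
    t=np.linalg.lstsq(np.c_[d,-g],f-e,rcond=None)[0];p=e+d*t[0];q=f+g*t[1];print(i,(p+q)/2,p-q)
# foot corners from crop
F=np.array([onz("top",x/4.68+205,y/4.68+160,.012) for x,y in((72,130),(295,70),(325,165),(98,230))]);print(F,F.mean(0))
# rod ends
print(onz("top",165/4.68+205,30/4.68+160,.036),onz("top",227/4.68+205,258/4.68+160,.036))
E
```

```text
top 0 [230.73333333 194.23333333] 30 [ 3  7 12  4 30] [-0.99945954  0.03287288] [0.92787472 3.68719003]
top 1 [264.29411765 187.23529412] 17 [ 4 10  5  6 17] [0.42615589 0.90464974] [0.934066   1.67011539]
scene 0 [230.77777778 186.52777778] 36 [ 3  4  8  8 36] [-0.83983171 -0.54284684] [1.26018458 2.44722679]
scene 1 [255.75       190.91666667] 24 [ 5  8  5  7 24] [-0.43846415  0.89874868] [1.17884317 1.8222167 ]
0 [0.57633281 0.08730913 0.06304897] [ 8.48970472e-04 -6.18495596e-04  6.77321548e-05]
1 [ 0.59980371 -0.02199131  0.0878738 ] [-0.00171773  0.00129582 -0.00026865]
[[ 0.60387259  0.12512121  0.012     ]
 [ 0.65153531 -0.03561869  0.012     ]
 [ 0.58242451 -0.05852328  0.012     ]
 [ 0.53174993  0.10418313  0.012     ]] [0.59239559 0.03379059 0.012     ]
[0.67452262 0.05903083 0.036     ] [0.51197474 0.01110306 0.036     ]
```

The smaller crop confirms the choice: the right wing at top (263,185) is at z≈88 mm, so it's the loose bolt. The left one at (231,194) is at z≈63 mm, so it's home. Next I'll refine the loose head's position and wing yaw, and plan the move.

```bash
python3 - <<'E'
from h import *
im=cv2.imread("pics/top0.png");x0,y0,x1,y1=256,172,272,195
g=cv2.resize(im[y0:y1,x0:x1],None,fx=8,fy=8,interpolation=cv2.INTER_CUBIC).max(2)
for th in(90,120,140):
    k,l,st,c=cv2.connectedComponentsWithStats((g<th).astype(np.uint8))
    j=1+st[1:,4].argmax();ys,xs=np.where(l==j)
    r=cv2.minAreaRect(np.c_[xs,ys].astype(np.float32));b=cv2.boxPoints(r)/8+[x0-.44,y0-.44]
    e=sorted([(np.hypot(*(b[i]-b[(i+1)%4])),i) for i in range(4)])
    i,k2=e[0][1],e[1][1]
    A=onz("top",*(b[i]+b[(i+1)%4])/2,.094);B=onz("top",*(b[k2]+b[(k2+1)%4])/2,.094)
    d=A-B;print(th,(A+B)/2,np.hypot(*d[:2]),e[0][0],"yaw",np.degrees(np.arctan2(d[1],d[0])))
s=sense();p=s["tcp_pos"];R=s["ee_rot"]
print("shift tool",R.T@(np.array([.608,-.019,p[2]])-p))
E
```

```text
90 [ 0.59795075 -0.02084404  0.094     ] 0.02152015044605333 3.597090536863347 yaw -160.6432791679454
120 [ 0.60726035 -0.01639265  0.094     ] 0.04425563622334214 4.200100279290276 yaw -154.653717904081
140 [ 0.60714819 -0.0166563   0.094     ] 0.045583356766250666 4.548599003356621 yaw -156.7112272708791
shift tool [-0.58418723  0.45535082  0.00083983]
```

>>> jog_arm(rows=[[[-0.0415, 0.0325, 0, 0], [-0.0415, 0.0325, 0, 0], [-0.0415, 0.0325, 0, 0], [-0.0415, 0.0325, 0, 0], [-0.0415, 0.0325, 0, 0], [-0.0415, 0.0325, 0, 0], [-0.0415, 0.0325, 0, 0], [-0.0415, 0.0325, 0, 0], [-0.0415, 0.0325, 0, 0], [-0.0415, 0.0325, 0, 0], [-0.0415, 0.0325, 0, 0], [-0.0415, 0.0325, 0, 0], [-0.0415, 0.0325, 0, 0], [-0.0415, 0.0325, 0, 0], [0, 0, 0, -0.084], [0, 0, 0, -0.084], [0, 0, 0, 0], [0, 0, 0, 0]]], claw=0.7)

```text
time_s: 2.35
tcp_pos: [0.6048, -0.0206, 0.292]
ee_rot: [[-0.914, -0.405, -0.001], [-0.405, 0.914, -0.0], [0.001, 0.0, -1.0]]
wrist_force: [-0.6, -0.6, -0.3]
gripper_width: 0.698
gripper_force: 0.0
```

```bash
cat >> h.py <<'E'
def rep(x=.6075,y=-.0175):
    s=sense();p=s["tcp_pos"];R=s["ee_rot"]
    print("t",round(s["time_s"],2),"p",p.round(4),"yaw_y",round(np.degrees(np.arctan2(R[1,1],R[0,1])),1),"tilt",R[2,:2].round(3),"j6",round(s["joints"][5],1),"w",round(s["gripper_width"]*87,1),"gf",round(s["gripper_force"],1),"F",s["wrist_force"].round(1),"M",s["moment"].round(2))
    print("toolshift",(R.T@(np.array([x,y,p[2]])-p)).round(4))
E
python3 -c "from h import *;rep();
cv2.imwrite('pics/t1.png',cv2.resize(capture('top')[120:250,170:340,::-1],(680,520)))"
```

```text
t 2.35 p [ 0.6048 -0.0206  0.292 ] yaw_y 113.9 tilt [0.001 0.   ] j6 -79.4 w 60.8 gf 0.0 F [-0.6 -0.6 -0.3] M [-0.04  0.04 -0.08]
toolshift [-0.0037  0.0017 -0.    ]
```

View pics/t1.png

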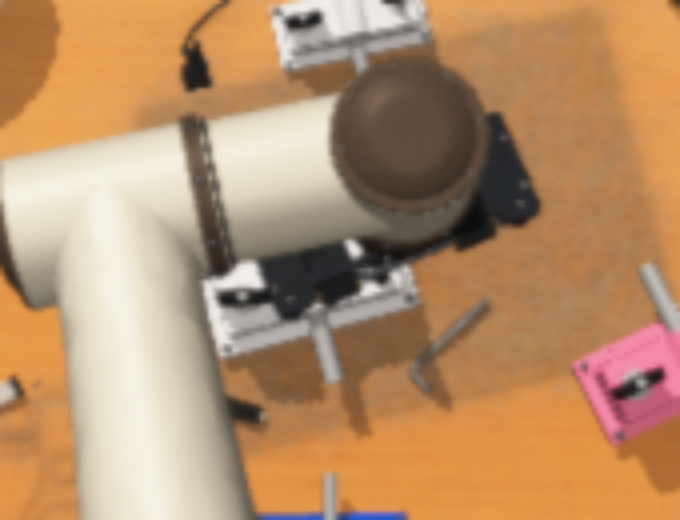

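The top view is blocked by the arm, as expected, with the gripper over the clamp. Correcting by a few mm and descending.

>>> jog_arm(rows=[[[-0.0037, 0.0017, 0, 0], [0, 0, 0.03, 0], [0, 0, 0.03, 0], [0, 0, 0.03, 0], [0, 0, 0.03, 0], [0, 0, 0.02, 0], [0, 0, 0.018, 0], [0, 0, 0, 0], [0, 0, 0, 0]]])

```text
time_s: 3.52
tcp_pos: [0.6084, -0.0173, 0.135]
ee_rot: [[-0.914, -0.407, 0.001], [-0.407, 0.914, 0.0], [-0.001, -0.001, -1.0]]
wrist_force: [-0.1, -0.2, -0.1]
gripper_width: 0.701
gripper_force: 0.0
```

```bash
python3 -c "from h import *;rep();
cv2.imwrite('pics/s2.png',cv2.resize(capture('scene')[140:240,190:320,::-1],(780,600),interpolation=2))"
```

```text
t 3.52 p [ 0.6084 -0.0173  0.135 ] yaw_y 114.0 tilt [-0.001 -0.001] j6 -79.6 w 61.0 gf 0.0 F [-0.1 -0.2 -0.1] M [-0.02 -0.05  0.01]
toolshift [ 0.0009  0.0002 -0.    ]
```

View pics/s2.png

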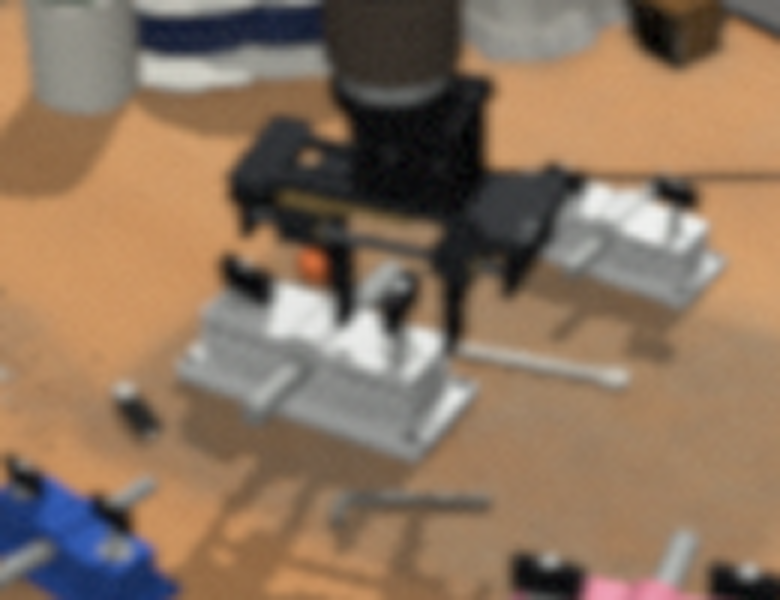

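The fingers, at (340,280) and (455,300), straddle the loose wing at (400,290). The home wing at (245,275) is clear. Closing gently to find the exact angle and centre.

>>> jog_arm(rows=[[[0, 0, 0, 0], [0, 0, 0, 0], [0, 0, 0, 0], [0, 0, 0, 0], [0, 0, 0, 0], [0, 0, 0, 0]]], claw=0.2)

```text
time_s: 4.32
tcp_pos: [0.6077, -0.0174, 0.1342]
ee_rot: [[-0.914, -0.407, -0.0], [-0.407, 0.914, -0.0], [0.0, 0.0, -1.0]]
wrist_force: [-0.9, 0.6, 0.3]
gripper_width: 0.212
gripper_force: 0.0
```

>>> jog_arm(rows=[[[0, 0, 0, 0], [0, 0, 0, 0], [0, 0, 0, 0], [0, 0, 0, 0]]], claw=0.1)

```text
time_s: 4.82
tcp_pos: [0.6078, -0.0176, 0.1343]
ee_rot: [[-0.914, -0.407, 0.0], [-0.407, 0.914, -0.0], [-0.0, -0.0, -1.0]]
wrist_force: [1.0, -2.8, -0.5]
gripper_width: 0.137
gripper_force: 30.0
```

```bash
python3 -c "from h import *;rep()"
```

```text
t 4.83 p [ 0.6078 -0.0176  0.1343] yaw_y 114.0 tilt [-0. -0.] j6 -79.6 w 11.9 gf 30.0 F [ 1.  -2.8 -0.5] M [-0.63 -0.21 -0.03]
toolshift [ 0.0002  0.0002 -0.    ]
```

>>> jog_arm(rows=[[[0, 0, 0, 0], [0, 0, 0, 0], [0, 0, 0, -0.15], [0, 0, 0, -0.15], [0, 0, 0, -0.15], [0, 0, 0, -0.15], [0, 0, 0, -0.15], [0, 0, 0, -0.15], [0, 0, 0, -0.15], [0, 0, 0, -0.15], [0, 0, 0, -0.15], [0, 0, 0, -0.15], [0, 0, 0, -0.1], [0, 0, 0, -0.1], [0, 0, 0, -0.1], [0, 0, 0, -0.1], [0, 0, 0, 0], [0, 0, 0, 0]]], claw=0.172)

```text
time_s: 7.08
tcp_pos: [0.6084, -0.0171, 0.1346]
ee_rot: [[0.679, -0.734, 0.002], [-0.734, -0.679, 0.0], [0.001, -0.002, -1.0]]
wrist_force: [3.0, 0.7, 0.1]
gripper_width: 0.172
gripper_force: 1.1
```

```bash
python3 -c "from h import *;rep();
cv2.imwrite('pics/s3.png',cv2.resize(capture('scene')[165:225,210:290,::-1],(800,600),interpolation=2))"
```

```text
t 7.08 p [ 0.6084 -0.0171  0.1346] yaw_y -137.2 tilt [ 0.001 -0.002] j6 29.2 w 15.0 gf 1.1 F [3.  0.7 0.1] M [ 0.19 -0.48 -0.01]
toolshift [-0.0003  0.001  -0.    ]
```

View pics/s3.png

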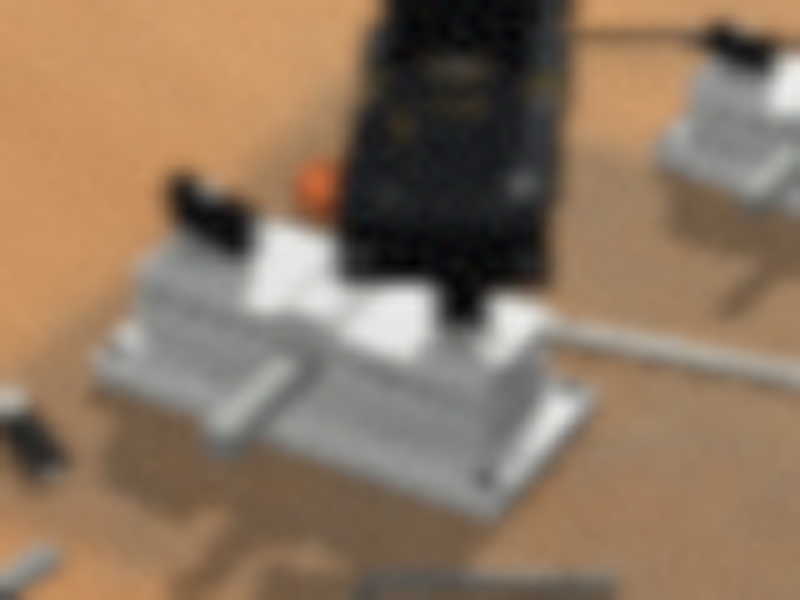

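The gripper body at (455,150) hides the wing here. I'll turn back slightly more, open a little so the bolt is free to fall, then begin the forward stroke.

>>> jog_arm(rows=[[[0, 0, 0, -0.1], [0, 0, 0, 0]]])

```text
time_s: 7.38
tcp_pos: [0.6083, -0.0172, 0.1347]
ee_rot: [[0.749, -0.663, 0.002], [-0.663, -0.749, 0.0], [0.001, -0.001, -1.0]]
wrist_force: [3.4, 0.7, 1.0]
gripper_width: 0.174
gripper_force: 1.2
```

>>> jog_arm(rows=[[[0, 0, 0, 0], [0, 0, 0, 0], [0, 0, 0, 0], [0, 0, 0, 0]]], claw=0.3)

```text
time_s: 7.88
tcp_pos: [0.6074, -0.0175, 0.134]
ee_rot: [[0.75, -0.662, -0.001], [-0.662, -0.75, -0.0], [-0.001, 0.001, -1.0]]
wrist_force: [-0.1, 0.4, -0.0]
gripper_width: 0.296
gripper_force: 0.0
```

>>> jog_arm(rows=[[[0, 0, 0, 0], [0, 0, 0, 0], [0, 0, 0, 0.15], [0, 0, 0, 0.15], [0, 0, 0, 0.15], [0, 0, 0, 0.15], [0, 0, 0, 0.15], [0, 0, 0, 0.15], [0, 0, 0, 0.15], [0, 0, 0, 0.15], [0, 0, 0, 0.15], [0, 0, 0, 0.15], [0, 0, 0, 0.15], [0, 0, 0, 0.15], [0, 0, 0, 0.15], [0, 0, 0, 0.15], [0, 0, 0, 0.15], [0, 0, 0, 0.15], [0, 0, 0, 0.15], [0, 0, 0, 0]]], claw=0.172)

```text
time_s: 10.38
tcp_pos: [0.6078, -0.0174, 0.1343]
ee_rot: [[-0.992, 0.129, 0.0], [0.129, 0.992, 0.0], [-0.0, 0.0, -1.0]]
wrist_force: [-0.2, -0.7, -0.6]
gripper_width: 0.169
gripper_force: 0.1
```

```bash
python3 -c "from h import *;rep()"
```

```text
t 10.38 p [ 0.6078 -0.0174  0.1343] yaw_y 82.6 tilt [-0.  0.] j6 -111.0 w 14.7 gf 0.1 F [-0.2 -0.7 -0.6] M [-0.02 -0.05  0.02]
toolshift [ 0.0003 -0.0002 -0.    ]
```

>>> jog_arm(rows=[[[0, 0, 0, 0], [0, 0, 0, 0], [0, 0, 0, 0], [0, 0, 0, 0]]], claw=0.7)

```text
time_s: 10.88
tcp_pos: [0.6077, -0.0174, 0.1343]
ee_rot: [[-0.991, 0.13, -0.0], [0.13, 0.991, -0.0], [0.0, -0.0, -1.0]]
wrist_force: [0.0, 0.3, 0.5]
gripper_width: 0.541
gripper_force: 0.0
```

```bash
python3 -c "from h import *;rep();
print(proj('scene',[.6077,-.0175,.086]),proj('scene',[.6077,-.0175,.082]),proj('scene',[.6077,-.0175,.098]),proj('scene',[.6077,-.0175,.094]),)
im=capture('scene')[:,:,::-1];cv2.imwrite('pics/s4f.png',im);a=im[165:215,225:285];b=cv2.imread('pics/scene0.png')[165:215,225:285]
cv2.imwrite('pics/s4.png',np.hstack([cv2.resize(x,(396,330),interpolation=2) for x in(b,a)]))"
```

```text
t 10.88 p [ 0.6077 -0.0174  0.1343] yaw_y 82.5 tilt [ 0. -0.] j6 -111.1 w 47.0 gf 0.0 F [0.  0.3 0.5] M [ 0.01 -0.06  0.01]
toolshift [ 0.0002 -0.0001  0.    ]
[256.21073869 189.94258523] [256.2309482 190.8349226] [256.14978383 187.25116475] [256.17015672 188.15071598]
```

View pics/s4.png

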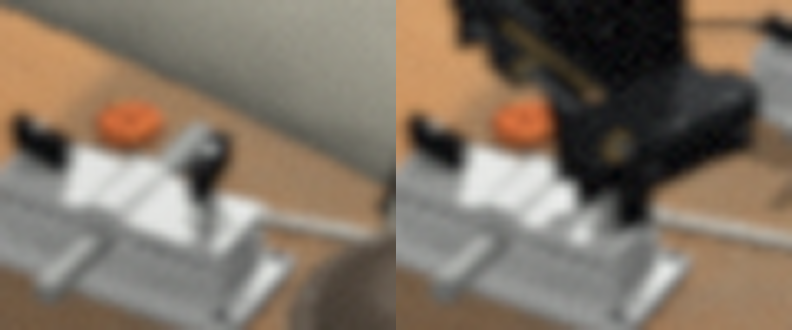

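The gripper hides the wing at this yaw. I'll pause partway through the regrip turn, at the yaw that gave a clear view before.

>>> jog_arm(rows=[[[0, 0, 0, 0], [0, 0, 0, 0], [0, 0, 0, -0.18], [0, 0, 0, -0.18], [0, 0, 0, -0.18], [0, 0, 0, -0.06], [0, 0, 0, 0]]])

```text
time_s: 11.8
tcp_pos: [0.6077, -0.0174, 0.1342]
ee_rot: [[-0.892, -0.451, -0.0], [-0.451, 0.892, -0.0], [0.0, 0.0, -1.0]]
wrist_force: [0.3, 0.1, 0.5]
gripper_width: 0.7
gripper_force: 0.0
```

```bash
python3 -c "from h import *;rep()
im=capture('scene')[:,:,::-1];cv2.imwrite('pics/s5f.png',im);a=im[165:215,225:285];b=cv2.imread('pics/scene0.png')[165:215,225:285]
cv2.imwrite('pics/s5.png',np.hstack([cv2.resize(x,(396,330),interpolation=2) for x in(b,a)]))"
```

```text
t 11.8 p [ 0.6077 -0.0174  0.1342] yaw_y 116.8 tilt [0. 0.] j6 -76.8 w 60.9 gf 0.0 F [0.3 0.1 0.5] M [ 0.05  0.03 -0.02]
toolshift [0.0002 0.     0.    ]
```

View pics/s5.png

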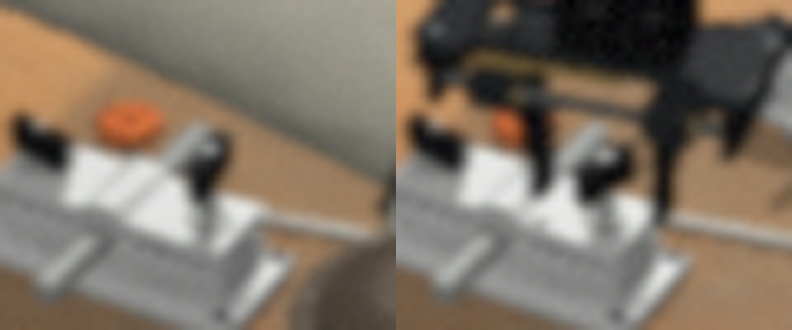

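Compared with the start, the wing (now at about (209,170) in its panel, was (208,158)) sits lower by about 5 mm and has turned on, so it has dropped. Finishing the regrip and going forward.

>>> jog_arm(rows=[[[0, 0, 0, -0.17], [0, 0, 0, -0.17], [0, 0, 0, -0.17], [0, 0, 0, -0.17], [0, 0, 0, -0.17], [0, 0, 0, -0.17], [0, 0, 0, -0.17], [0, 0, 0, -0.17], [0, 0, 0, -0.17], [0, 0, 0, -0.17], [0, 0, 0, -0.17], [0, 0, 0, -0.17], [0, 0, 0, -0.17], [0, 0, 0, -0.17], [0, 0, 0, -0.06], [0, 0, 0, 0]]])

```text
time_s: 13.85
tcp_pos: [0.6077, -0.0174, 0.1343]
ee_rot: [[0.973, -0.232, -0.0], [-0.232, -0.973, 0.0], [-0.0, -0.0, -1.0]]
wrist_force: [0.1, -0.3, -1.3]
gripper_width: 0.697
gripper_force: 0.0
```

>>> jog_arm(rows=[[[0, 0, 0, 0], [0, 0, 0, 0], [0, 0, 0, 0], [0, 0, 0, 0], [0, 0, 0, 0], [0, 0, 0, 0], [0, 0, 0, 0], [0, 0, 0, 0]]], claw=0.172)

```text
time_s: 14.85
tcp_pos: [0.6078, -0.0173, 0.1343]
ee_rot: [[0.973, -0.231, 0.0], [-0.231, -0.973, 0.0], [0.0, -0.0, -1.0]]
wrist_force: [0.3, 0.9, -0.2]
gripper_width: 0.174
gripper_force: 2.3
```

```bash
python3 -c "from h import *;rep()"
```

```text
t 14.85 p [ 0.6078 -0.0173  0.1343] yaw_y -103.3 tilt [ 0. -0.] j6 63.1 w 15.1 gf 2.3 F [ 0.3  0.9 -0.2] M [0.09 0.07 0.04]
toolshift [-0.0003  0.0003 -0.    ]
```

>>> jog_arm(rows=[[[0, 0, 0, 0.15], [0, 0, 0, 0.15], [0, 0, 0, 0.15], [0, 0, 0, 0.15], [0, 0, 0, 0.15], [0, 0, 0, 0.15], [0, 0, 0, 0.15], [0, 0, 0, 0.15], [0, 0, 0, 0.15], [0, 0, 0, 0.15], [0, 0, 0, 0.15], [0, 0, 0, 0.15], [0, 0, 0, 0.15], [0, 0, 0, 0.15], [0, 0, 0, 0.15], [0, 0, 0, 0.15], [0, 0, 0, 0.1], [0, 0, 0, 0]]])

```text
time_s: 17.1
tcp_pos: [0.6082, -0.0175, 0.1344]
ee_rot: [[-0.917, -0.399, 0.001], [-0.399, 0.917, -0.0], [-0.001, -0.001, -1.0]]
wrist_force: [2.2, -0.6, 0.1]
gripper_width: 0.174
gripper_force: 0.7
```

>>> jog_arm(rows=[[[0, 0, 0, 0], [0, 0, 0, 0], [0, 0, 0, 0], [0, 0, 0, 0], [0, 0, 0, 0], [0, 0, 0, 0]]], claw=0.7)

```text
time_s: 17.85
tcp_pos: [0.6077, -0.0174, 0.1342]
ee_rot: [[-0.918, -0.398, -0.0], [-0.398, 0.918, 0.0], [0.0, 0.0, -1.0]]
wrist_force: [-0.1, 0.8, 0.3]
gripper_width: 0.681
gripper_force: 0.0
```

```bash
python3 -c "from h import *;rep()
im=capture('scene')[:,:,::-1];cv2.imwrite('pics/s6f.png',im);a=im[165:215,225:285];b=cv2.imread('pics/scene0.png')[165:215,225:285]
cv2.imwrite('pics/s6.png',np.hstack([cv2.resize(x,(396,330),interpolation=2) for x in(b,a)]))"
```

```text
t 17.85 p [ 0.6077 -0.0174  0.1342] yaw_y 113.4 tilt [0. 0.] j6 -80.2 w 59.3 gf 0.0 F [-0.1  0.8  0.3] M [ 0.02  0.03 -0.05]
toolshift [ 0.0002 -0.      0.    ]
```

View pics/s6.png

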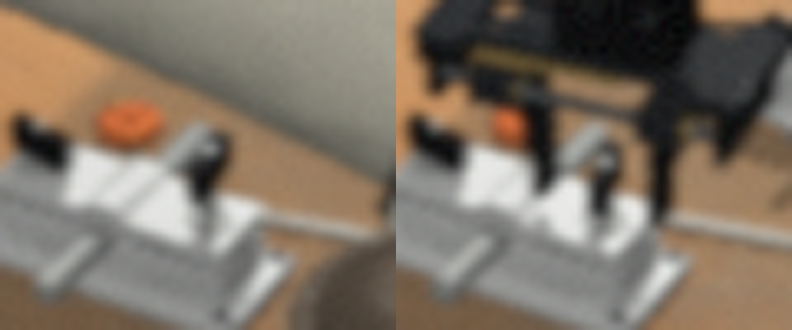

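The wing at about (207,175) in its panel is roughly 8–9 mm lower than at the start and stays between the open fingers, as expected for bolt_turn ≈4.4. Second regrip, then the final stroke.

>>> jog_arm(rows=[[[0, 0, 0, -0.175], [0, 0, 0, -0.175], [0, 0, 0, -0.175], [0, 0, 0, -0.175], [0, 0, 0, -0.175], [0, 0, 0, -0.175], [0, 0, 0, -0.175], [0, 0, 0, -0.175], [0, 0, 0, -0.175], [0, 0, 0, -0.175], [0, 0, 0, -0.175], [0, 0, 0, -0.175], [0, 0, 0, -0.175], [0, 0, 0, -0.175], [0, 0, 0, -0.175], [0, 0, 0, -0.175], [0, 0, 0, -0.175], [0, 0, 0, -0.167], [0, 0, 0, 0], [0, 0, 0, 0]]])

```text
time_s: 20.4
tcp_pos: [0.6077, -0.0174, 0.1342]
ee_rot: [[0.918, 0.396, -0.0], [0.396, -0.918, 0.0], [-0.0, -0.0, -1.0]]
wrist_force: [-0.3, 0.1, -0.1]
gripper_width: 0.7
gripper_force: 0.0
```

>>> jog_arm(rows=[[[0, 0, 0, 0], [0, 0, 0, 0], [0, 0, 0, 0], [0, 0, 0, 0], [0, 0, 0, 0], [0, 0, 0, 0], [0, 0, 0, 0], [0, 0, 0, 0]]], claw=0.172)

```text
time_s: 21.4
tcp_pos: [0.6079, -0.0177, 0.1343]
ee_rot: [[0.917, 0.398, 0.0], [0.398, -0.917, -0.0], [0.0, 0.0, -1.0]]
wrist_force: [-0.3, -2.7, -0.4]
gripper_width: 0.177
gripper_force: 0.9
```

>>> jog_arm(rows=[[[0, 0, 0, 0.15], [0, 0, 0, 0.15], [0, 0, 0, 0.15], [0, 0, 0, 0.15], [0, 0, 0, 0.15], [0, 0, 0, 0.15], [0, 0, 0, 0.15], [0, 0, 0, 0.15], [0, 0, 0, 0.15], [0, 0, 0, 0.15], [0, 0, 0, 0.15], [0, 0, 0, 0], [0, 0, 0, 0]]])

```text
time_s: 23.02
tcp_pos: [0.6081, -0.0171, 0.1343]
ee_rot: [[0.326, -0.945, 0.001], [-0.945, -0.326, 0.0], [0.0, -0.001, -1.0]]
wrist_force: [1.1, 0.3, -2.3]
gripper_width: 0.171
gripper_force: 1.1
```

```bash
python3 -c "from h import *;rep()"
```

```text
t 23.02 p [ 0.6081 -0.0171  0.1343] yaw_y -161.0 tilt [ 0.    -0.001] j6 5.4 w 14.9 gf 1.1 F [ 1.1  0.3 -2.3] M [ 0.31 -0.45  0.02]
toolshift [ 0.0001  0.0007 -0.    ]
```

Wing yaw is within 2.4° of the clamp's y axis, so the turn is about 6.24. Freeing briefly so the bolt settles, then gripping tight.

>>> jog_arm(rows=[[[0, 0, 0, 0.02], [0, 0, 0, 0], [0, 0, 0, 0]]], claw=0.24)

```text
time_s: 23.4
tcp_pos: [0.6074, -0.0177, 0.1343]
ee_rot: [[0.305, -0.952, -0.001], [-0.952, -0.305, -0.0], [-0.0, 0.001, -1.0]]
wrist_force: [0.2, -0.5, 0.7]
gripper_width: 0.235
gripper_force: 0.0
```

>>> jog_arm(rows=[[[0, 0, 0, 0], [0, 0, 0, 0], [0, 0, 0, 0], [0, 0, 0, 0], [0, 0, 0, 0], [0, 0, 0, 0], [0, 0, 0, 0], [0, 0, 0, 0]]], claw=0.1)

```text
time_s: 24.4
tcp_pos: [0.6088, -0.0173, 0.1347]
ee_rot: [[0.305, -0.952, 0.003], [-0.952, -0.305, 0.0], [0.001, -0.003, -1.0]]
wrist_force: [5.6, -0.1, -1.9]
gripper_width: 0.135
gripper_force: 30.0
```

```bash
python3 -c "from h import *;rep()
im=capture('scene')[:,:,::-1];a=im[165:215,225:285];b=cv2.imread('pics/s6f.png')[165:215,225:285]
cv2.imwrite('pics/s7.png',np.hstack([cv2.resize(x,(396,330),interpolation=2) for x in(b,a)]))"
```

```text
t 24.4 p [ 0.6088 -0.0173  0.1347] yaw_y -162.2 tilt [ 0.001 -0.003] j6 4.2 w 11.8 gf 30.0 F [ 5.6 -0.1 -1.9] M [-0.05 -1.54  0.01]
toolshift [-0.0002  0.0013 -0.    ]
```

View pics/s7.png

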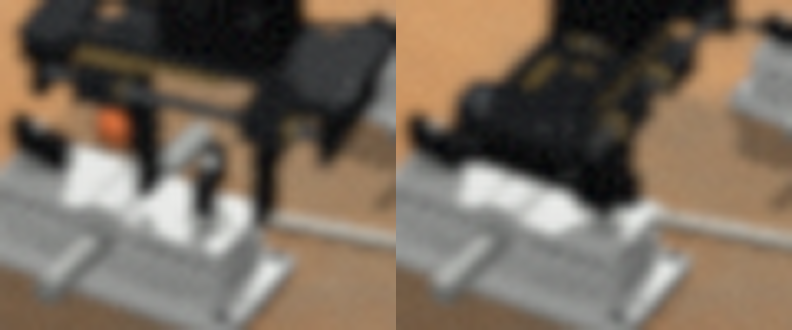

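The picture shows the gripper closed on the loose bolt at (615,185), with the home bolt untouched at (430,140). The grip is 30 N at 11.8 mm wide. Handing in.

```bash
python3 -c "from station import *;print(finish_job())"
```

```text
the job is handed in; nothing more can be done
None
```

I've handed the job in: the loose bolt was turned back onto its thread, then forward to an estimated 6.26 rad (one turn is 6.28). It is still held at 30 N. The final angle comes from the gripper's yaw and the drop from camera views of the wing; no verdict came back.

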